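# Raise and lock the limb rest of a first-aid practice stand

## Task

Raise the limb rest on the white stand for bandaging practice: lift the rest bar a little to free its yellow peg from the grey latch, turn the bar anticlockwise (seen from above) into the free channel, slide the post up until you feel the peg meet the roof of the orange catch, then turn the bar back clockwise by the same angle and lower it so that the peg rests on the catch's floor. Work gently, by feel: the post must never press on stand or catch with more than about 40 N. Let go of the bar at the end and leave everything else on the table where it is.

Things in the scene. Friction and masses are not known exactly. Their poses are not given: they have to be found in the camera images.
- stand: White slotted tube on a dark steel foot 160 x 160 x 12 mm, fixed. Origin on the tube axis at table height; z up; x points out of the middle of the slot. The tube ends 170 mm above the table and guides the post upright with about 1.3 mm play all round. Two upright cheeks end the slot: the peg can point only between about -31 and +31 degrees from the stand's x (anticlockwise from above is +).
- latch_seat (a point): Where the peg's centre lies at the start, in the grey latch: 34 mm from the tube axis at -25 degrees from the stand's x, 5 mm above the latch floor. The latch has a lip 4 mm high on the free-channel side and a roof 17 mm above its floor; the peg is 10 mm high, so lifted 7 mm it meets the roof, and lifted 4 to 7 mm it can be turned out over the lip.
- channel (a point): A point in the free channel of the slot, 34 mm from the tube axis at +25 degrees from the stand's x, 45 mm above the table. With the peg pointing this way (50 degrees anticlockwise of the latch, seen from above; 5 degrees either way does) the post slides freely up until the peg meets the orange roof; let go here, it slides down.
- rest_bar (a point): Centre of the rest bar, on the axis of the loose steel post (20 mm diameter): black rubber bar with red top, 80 mm long, 24 mm wide, 30 mm high, about 205 mm above the table at the start. x along the bar, z up the post. Grip it across its 24 mm width from above. Post and bar together weigh 0.35 to 0.6 kg.
- peg (a point): Centre of the head of the yellow peg, 10 mm wide and 10 mm high, which sticks out sideways from the post through the slot: 34 mm from the post axis in the bar's +x direction, 160 mm below the bar's centre.
- collar: Orange band, 30 mm high, round the tube; origin on the tube axis, half-way up the band. It carries the orange catch in the slot, clamped anywhere from 8 mm below to 8 mm above: this is the height of the catch's floor, which is NOT measured. The catch: floor on the latch's side only (-25 degrees), roof 13 mm above it that also covers the free channel and stops the rising peg 3 mm above its seat.

How it is judged:
On the way, in this order (a step that is already met when the one before it is completed fails the run):
1. the peg is out of the grey latch and has been raised at least 15 mm in the free channel (z of peg in the frame of latch_seat above 0.015 m and horizontal distance between peg and latch_seat above 0.015 m), for 0.1 s.
2. the peg has been turned back over the catch's floor (z of peg in the frame of latch_seat above 0.035 m and horizontal distance between peg and latch_seat below 0.008 m), for 0.1 s.
At the end, for the whole second after the job is handed in: The peg rests on the floor of the orange catch: turned back to within 7 mm sideways of straight above its first place in the grey latch and more than 35 mm higher (only the catch can carry it there); the post is upright within 4.5 degrees, at rest and let go (z of peg in the frame of latch_seat above 0.035 m and horizontal distance between peg and latch_seat below 0.007 m and angle between rest_bar's own z axis and vertical below 0.08 rad and linear speed of post below 0.02 m/s and contact force between the fingers and post below 0.1 N); the robot touches nothing.
It fails at once if the post pressed on the stand with more than 40 N (contact force between post and stand above 40 N).
It fails at once if the post pressed on the orange catch with more than 40 N (contact force between post and collar above 40 N).
It fails at once if the tape ring, cup, bowl, spatula, model forearm or jar was moved more than 20 mm (distance of any of tape, cup, bowl, spatula, model_forearm, jar from where it was at the start of the episode above 0.02 m).
It also fails if it takes over 58 s, if anything falls off the work surface, if the arm or the gripper's body presses on something with over 40 N, if the wrist force passes 120 N, or if a joint passes its speed limit or range.

## Robot

A 6-joint arm with a two-finger parallel gripper is mounted at the origin on the work surface. World frame = base frame: x ahead of the robot, y to its left, z up, the work surface at z = 0. Lengths are in m, angles in rad, forces in N, time in s.
With the tool pointing down it reaches from about 0.225 to 0.875 m from the base axis. Payload 3.4 kg.
Tool frame: the origin (TCP) lies between the finger pads; the fingertips stand 11 mm ahead of it and the grasp point (between the pads) lies 8 mm behind it; z points along the fingers, y is the line along which they close (so a half turn about z gives the same grasp; the last joint's range is limited). The gripper opens to 85 mm and grips with 20 to 120 N. Pads are 22 mm wide; open, the fingers measure 114 mm over their backs; the gripper's body (76 mm by 85 mm) begins 54 mm behind the grasp point. The pads swing forward as they close: fully open they stand 13 mm farther back than shut.
Start: joints at [1.077, 0.276, 1.505, -0, 1.361, -0.121], TCP at [0.209, 0.536, 0.242] pointing down, gripper open.
Joint ranges: [-2.89, 2.89], [-0.75, 2.08], [0.22, 2.7], [-1.18, 4.32], [0.11, 2.71], [-2.7, 2.7]. Speed limits (rad/s): [2.57, 2.57, 3.14, 3.14, 3.14, 3.14].

## Interface

Orientations are given as a unit quaternion [w, x, y, z].
In Python, from rig import manip, imaging gives the robot as it stands. The module is installed in compiled form; this text tells all that it offers.
- The arm moves only by the tool jog_arm, never from a script. Its argument "deltas" is one flat list of numbers, 7 for each row, row after row: the turn, a rotation vector about the world's x, y, z in degrees, then the shift along the world's x, y, z in mm, then the opening, from 0 (shut) to 1 (fully open). In form: [ax, ay, az, tx, ty, tz, gripper, ax, ay, az, tx, ty, tz, gripper, ...]. A call has 1 to 20 rows; each row is the pose to reach, as a shift and turn from the pose commanded when the call began; what a row does not reach only later rows make up. A row lasts 1/10 s, in which the tool goes at most 50 mm and 8.59 degrees, less where a joint would pass 70% of its speed; a pose out of reach is approached as far as the arm can. A call with a gripper value outside its range is refused whole. The fingers move at their own pace and stop on an object; "grip_force" is the grip in N (left out, the last holds). Time passes only in rows, so rows that repeat a pose let the fingers close. It gives the time, the measured TCP pose, the force, the opening and the grip force at its end, in the units of the state.
- manip.get_state(): the state, without advancing time (a new reading comes with each control period).
- imaging.get_image(name): name is "side" or "top"; returns the picture (400x640x3 uint8, blue, green, red); there is no depth.
- imaging.calibration(name): a dict with "mtx" (3x3 intrinsics, pixels), "cam_to_world" (4x4, takes a point from camera to world coordinates). Camera axes: x right, y down, z forward; pixel columns grow to the right and rows downward; lengths in m; the calibration is good to about 2 mm. A picture is of the moment at which its call begins. calibration takes no time and is no camera call.
- manip.sign_off(): hands the job in; it is judged then, once.
The state is a dict: "clock": time; "qpos": joint angles; "qd": joint speeds; "effort": joint torques, N m; "position": TCP position; "ee_rot": TCP orientation; "contact_force": force on the tool from outside, world axes, zero at the start; "moment": the same for the moment, N m; "width": finger opening in m; "gripper_force": force on a finger pad.
Only numpy, scipy, OpenCV 4.12 (cv2) and the standard library are available. Lean on these libraries where they do the work, as an engineer would, in place of code of your own. Each camera call takes 0.05 s, during which the arm holds its last target. There are 200 camera calls.

## Working session

There is one attempt and no reset: what is moved stays moved. The work goes in short steps, Python scripts to look and compute and a tool call to move; the robot and the scene stay as the last step left them, time stands still between calls to the robot, and variables do not carry over. Pictures are saved under pics/ and viewed, at most 10 in all, crops included, and the job is handed in when it is done.

Besides the shell and the picture viewer there is one more tool, called after "Call:" by a JSON object that holds its "method" and its "body", one argument or row to a line. jog_arm: Moves the arm, as the interface text tells. Its arguments: {"type":"object","properties":{"deltas":{"type":"array"},"grip_force":{"type":"number"}},"required":["deltas"]}

```bash
mkdir -p pics; python3 - <<'E'
from rig import manip, imaging
import cv2,numpy as np
print(manip.get_state())
for n in("side","top"):
    im=imaging.get_image(n); cv2.imwrite(f"pics/{n}0.png",im)
    c=imaging.calibration(n);print(n,np.round(c["mtx"],1).tolist(),np.round(c["cam_to_world"],4).tolist())
E
```

```text
{'clock': 0.0, 'qpos': array([ 1.07698652e+00,  2.76612407e-01,  1.50615544e+00,  9.40388996e-07,
        1.36071225e+00, -1.20996995e-01]), 'qd': array([ 0.00067628,  0.00082254,  0.00077109,  0.00077267, -0.0003839 ,
       -0.00165607]), 'effort': array([-2.88664320e-03, -4.16776192e+01, -2.45808059e+01, -3.94244071e-04,
        1.12857428e-02, -2.05901536e-06]), 'position': array([0.20918972, 0.53503681, 0.24142089]), 'ee_rot': array([-2.85994489e-04,  1.85328771e-01,  9.82676120e-01, -8.99344674e-04]), 'contact_force': array([-0.18063781,  0.20265013,  0.17409209]), 'moment': array([-0.00834775,  0.0365966 ,  0.041716  ]), 'gripper_force': 0.0, 'width': 0.08548738383717229}
side [[405.2, 0.0, 314.8], [0.0, 405.2, 198.2], [0.0, 0.0, 1.0]] [[0.1453, -0.6454, 0.7499, 0.1039], [-0.9893, -0.1019, 0.1039, -0.0365], [0.0094, -0.757, -0.6533, 0.5715], [0.0, 0.0, 0.0, 1.0]]
top [[379.1, 0.0, 315.6], [0.0, 379.1, 198.5], [0.0, 0.0, 1.0]] [[-0.0261, -0.9947, 0.0998, 0.5159], [-0.9981, 0.0316, 0.0533, 0.0172], [-0.0562, -0.0982, -0.9936, 0.8034], [0.0, 0.0, 0.0, 1.0]]
```

View pics/side0.png

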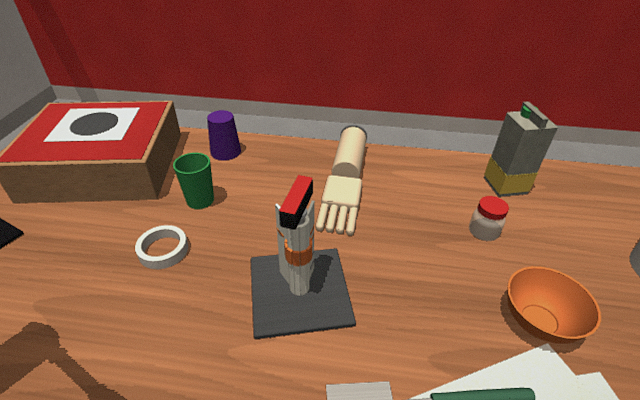

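View pics/top0.png

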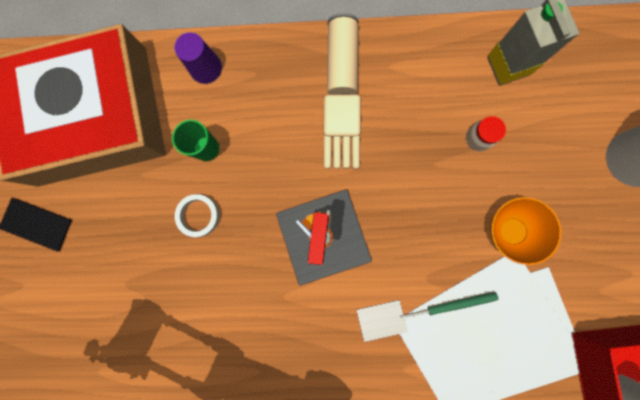

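The stand is at about (298, 265) in the side view. The red bar top is at about (298, 195) in the side view and (318, 238) in the top view. I'll measure the bar and foot, and zoom in to see which way the slot faces.

```bash
cat > h.py <<'E'
import cv2,numpy as np
from rig import manip, imaging
def ray(n,uv,z):
    c=imaging.calibration(n);T=c["cam_to_world"]
    d=T[:3,:3]@np.linalg.solve(c["mtx"],[uv[0],uv[1],1]);o=T[:3,3]
    return o+d*(z-o[2])/d[2]
def red(n,im,box,z):
    x0,y0,x1,y1=box; h=cv2.cvtColor(im,cv2.COLOR_BGR2HSV)
    m=(((h[...,0]<5)|(h[...,0]>174))&(h[...,1]>170)&(h[...,2]>90)).astype(np.uint8)
    k=np.zeros_like(m);k[y0:y1,x0:x1]=m[y0:y1,x0:x1]
    c=max(cv2.findContours(k,0,2)[0],key=cv2.contourArea)
    p=np.array([ray(n,q,z)[:2] for q in c[:,0]])
    return cv2.minAreaRect((p*1000).astype(np.float32))
E
python3 - <<'E'
from h import *
for n,b in(("side",(270,165,330,240)),("top",(295,200,340,275))):
    im=cv2.imread(f"pics/{n}0.png"); r=red(n,im,b,.22)
    print(n,r,np.round(cv2.boxPoints(r)).tolist())
    x0,y0,x1,y1=(240,165,365,345) if n=="side" else (268,183,378,290)
    cv2.imwrite(f"pics/{n}c.png",cv2.resize(im[y0:y1,x0:x1],None,fx=3.3 if n=="side" else 5.4,fy=3.3 if n=="side" else 5.4,interpolation=2))
im=cv2.imread("pics/top0.png")
g=im.astype(int); m=((g.max(2)-g.min(2)<25)&(g.max(2)<110)).astype(np.uint8); k=np.zeros_like(m);k[180:295,265:380]=m[180:295,265:380]
c=max(cv2.findContours(k,0,2)[0],key=cv2.contourArea)
p=np.array([ray("top",q,.012)[:2]*1000 for q in c[:,0]],np.float32);r=cv2.minAreaRect(p);print("foot",r,np.round(cv2.boxPoints(r)).tolist())
E
```

```text
side ((513.584716796875, 45.46876907348633), (22.225847244262695, 79.50922393798828), 81.91984558105469) [[473.0, 40.0], [551.0, 29.0], [555.0, 51.0], [476.0, 62.0]]
top ((514.0327758789062, 46.989662170410156), (23.322711944580078, 77.96420288085938), 81.47881317138672) [[474.0, 41.0], [551.0, 30.0], [554.0, 53.0], [477.0, 64.0]]
foot ((515.6973876953125, 46.356651306152344), (155.03941345214844, 155.75559997558594), 16.95864486694336) [[419.0, 98.0], [464.0, -51.0], [613.0, -6.0], [567.0, 143.0]]
```

View pics/topc.png

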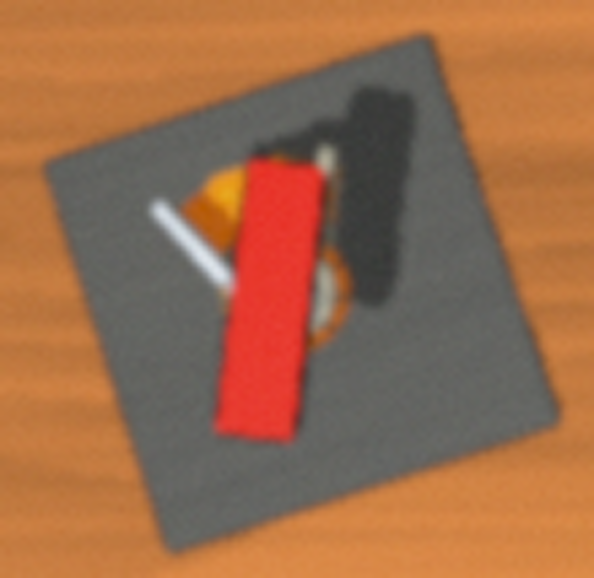

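View pics/sidec.png

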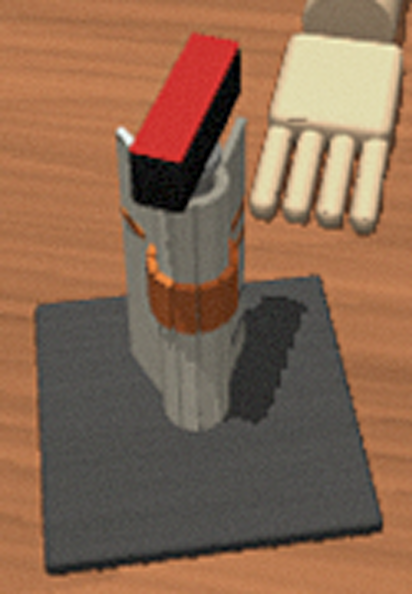

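```bash
python3 - <<'E'
from h import *
def tri(a,b):
    A=np.zeros((3,3));y=np.zeros(3)
    for n,uv in(("side",a),("top",b)):
        o=imaging.calibration(n)["cam_to_world"][:3,3];d=ray(n,uv,0)-o;d/=np.linalg.norm(d);P=np.eye(3)-np.outer(d,d);A+=P;y+=P@o
    return np.round(np.linalg.solve(A,y)*1000)
print("cheek L",tri((240+120/3.3,165+130/3.3),(268+153/5.4,183+205/5.4)))
print("cheek R",tri((240+243/3.3,165+120/3.3),(268+327/5.4,183+147/5.4)))
E
```

```text
cheek L [543.  83. 169.]
cheek R [559.  29. 168.]
```

Heights and sizes agree: bar 78×23 mm, foot yaw 17°, bar yaw -8.3° (17-25 = -8), cheek tops at 170 mm. The axis is at about (514.3, 46.4), so I'll move above the bar.

Call:
{"method": "jog_arm", "body": {
  "deltas": [0,0,0,0,0,30,1,0,0,2,15,-25,60,1,0,0,4,40,-65,60,1,0,0,6,65,-105,60,1,0,0,8,90,-145,60,1,0,0,10,115,-185,60,1,0,0,12,140,-225,60,1,0,0,13,165,-265,60,1,0,0,13,190,-305,60,1,0,0,13,215,-345,60,1,0,0,13,240,-385,60,1,0,0,13,265,-425,60,1,0,0,13,285,-460,60,1,0,0,13,300,-480,60,1,0,0,13,305,-489.5,60,1,0,0,13,305,-489.5,60,1,0,0,13,305,-489.5,60,1,0,0,13,305,-489.5,60,1]
}}

```text
clock: 1.9
position: [0.5135, 0.0473, 0.3024]
ee_rot: [-0.0, 0.072, 0.997, 0.0]
contact_force: [0.3, -0.1, 0.2]
width: 0.0853
gripper_force: 0.0
```

Call:
{"method": "jog_arm", "body": {
  "deltas": [0,0,0,1,-0.8,-20,1,0,0,0,1,-0.8,-45,1,0,0,0,1,-0.8,-65,1,0,0,0,1,-0.8,-80,1,0,0,0,1,-0.8,-90,1,0,0,0,1,-0.8,-98,1,0,0,0,1,-0.8,-98,1,0,0,0,1,-0.8,-98,1,0,0,0,1,-0.8,-98,1],
  "grip_force": 30
}}

```text
clock: 2.8
position: [0.516, 0.0453, 0.2051]
ee_rot: [0.001, 0.073, 0.997, 0.0]
contact_force: [0.1, -0.3, 0.2]
width: 0.0856
gripper_force: 0.0
```

Call:
{"method": "jog_arm", "body": {
  "deltas": [0,0,0,0,0,0,0.45,0,0,0,0,0,0,0.4,0,0,0,0,0,0,0.35,0,0,0,0,0,0,0.3,0,0,0,0,0,0,0.2,0,0,0,0,0,0,0.2,0,0,0,0,0,0,0.1,0,0,0,0,0,0,0,0,0,0,0,0,0,0,0,0,0,0,0,0,0,0,0,0,0,0,0,0],
  "grip_force": 30
}}

```text
clock: 3.9
position: [0.5156, 0.0455, 0.2046]
ee_rot: [0.0, 0.073, 0.997, 0.0]
contact_force: [0.9, 2.3, 3.0]
width: 0.0233
gripper_force: 33.6
```

Gripped at 23 mm. Next I'll lift by feel.

Call:
{"method": "jog_arm", "body": {
  "deltas": [0,0,0,0,0.3,1,0,0,0,0,0,0.5,2,0,0,0,0,0,0.5,3,0,0,0,0,0,0.5,4,0,0,0,0,0,0.5,5,0,0,0,0,0,0.5,5.5,0,0,0,0,0,0.5,5.5,0,0,0,0,0,0.5,5.5,0]
}}

```text
clock: 4.7
position: [0.5154, 0.0456, 0.2099]
ee_rot: [0.0, 0.073, 0.997, -0.0]
contact_force: [2.8, 1.2, -5.8]
width: 0.0233
gripper_force: 32.4
```

Call:
{"method": "jog_arm", "body": {
  "deltas": [0,0,2,0,0,0.2,0,0,0,4,0,0,0.2,0,0,0,6,0,0,0.2,0,0,0,8,0,0,0.2,0,0,0,10,0,0,0.2,0,0,0,12,0,0,0.2,0,0,0,14,0,0,0.2,0,0,0,16,0,0,0.2,0,0,0,16,0,0,0.2,0]
}}

```text
clock: 5.6
position: [0.5155, 0.0459, 0.2104]
ee_rot: [0.0, -0.067, 0.998, 0.0]
contact_force: [2.4, 1.6, -4.1]
width: 0.0235
gripper_force: 32.7
```

Turning freely with low forces, so I'll continue to +50°.

Call:
{"method": "jog_arm", "body": {
  "deltas": [0,0,3,0,0,0,0,0,0,6,0,0,0,0,0,0,9,0,0,0,0,0,0,12,0,0,0,0,0,0,15,0,0,0,0,0,0,18,0,0,0,0,0,0,21,0,0,0,0,0,0,24,0,0,0,0,0,0,27,0,0,0,0,0,0,30,0,0,0,0,0,0,32,0,0,0,0,0,0,34,0,0,0,0,0,0,34,0,0,0,0,0,0,34,0,0,0,0]
}}

```text
clock: 7.0
position: [0.5154, 0.0462, 0.2103]
ee_rot: [0.0, -0.355, 0.935, 0.0]
contact_force: [3.5, 2.9, -3.0]
width: 0.0232
gripper_force: 32.7
```

Call:
{"method": "jog_arm", "body": {
  "deltas": [0,0,0,0,0,1.5,0,0,0,0,0,0,3,0,0,0,0,0,0,4.5,0,0,0,0,0,0,6,0,0,0,0,0,0,7.5,0,0,0,0,0,0,9,0,0,0,0,0,0,10.5,0,0,0,0,0,0,12,0,0,0,0,0,0,13.5,0,0,0,0,0,0,15,0,0,0,0,0,0,16.5,0,0,0,0,0,0,18,0,0,0,0,0,0,19.5,0,0,0,0,0,0,21,0,0,0,0,0,0,22.5,0,0,0,0,0,0,24,0,0,0,0,0,0,24,0,0,0,0,0,0,24,0]
}}

```text
clock: 8.8
position: [0.5154, 0.0457, 0.2344]
ee_rot: [0.0, -0.355, 0.935, -0.0]
contact_force: [2.1, 2.0, -3.3]
width: 0.0234
gripper_force: 32.6
```

```bash
python3 - <<'E'
from h import *
im=imaging.get_image("side");cv2.imwrite("pics/side1.png",im)
s0=cv2.imread("pics/side0.png");h=cv2.cvtColor(s0,cv2.COLOR_BGR2HSV)
m=(h[...,1]>170)&(h[...,0]>6)&(h[...,0]<16)
r=[v for v in range(240,275) if m[v,294:303].mean()>.5];print(r[0],r[-1])
c=imaging.calibration("side");T=c["cam_to_world"];o=T[:3,3]
for v in(r[0],r[-1]+1):
    d=T[:3,:3]@np.linalg.solve(c["mtx"],[298,v,1]);p=o+d*(.515-.02-o[0])/d[0];print(np.round(p,4))
b=red("side",im,(260,130,345,240),.25);print(b);print(manip.get_state()["contact_force"],manip.get_state()["moment"],manip.get_state()["position"])
E
```

```text
251 264
[0.495  0.0416 0.1256]
[0.495  0.0422 0.0939]
((509.3980712890625, 40.299991607666016), (69.11061096191406, 21.237510681152344), 40.61208724975586)
[ 0.97983837  2.74049168 -2.11422681] [ 0.36235853 -0.36589631  0.0314968 ] [0.51537564 0.04570728 0.23432192]
```

Call:
{"method": "jog_arm", "body": {
  "deltas": [0,0,0,0,0,2,0,0,0,0,0,0,4,0,0,0,0,0,0,6,0,0,0,0,0,0,8,0,0,0,0,0,0,10,0,0,0,0,0,0,12,0,0,0,0,0,0,14,0,0,0,0,0,0,16,0,0,0,0,0,0,18,0,0,0,0,0,0,20,0,0,0,0,0,0,21,0,0,0,0,0,0,22,0,0,0,0,0,0,23,0,0,0,0,0,0,24,0,0,0,0,0,0,25,0,0,0,0,0,0,26,0,0,0,0,0,0,26,0,0,0,0,0,0,26,0]
}}

```text
clock: 10.65
position: [0.5154, 0.0457, 0.2602]
ee_rot: [-0.0, -0.355, 0.935, -0.0]
contact_force: [-0.3, 0.1, -4.3]
width: 0.0237
gripper_force: 32.6
```

Call:
{"method": "jog_arm", "body": {
  "deltas": [0,0,0,0,0,0.5,0,0,0,0,0,0,1,0,0,0,0,0,0,1.5,0,0,0,0,0,0,2,0,0,0,0,0,0,2.5,0,0,0,0,0,0,3,0,0,0,0,0,0,3,0]
}}

```text
clock: 11.35
position: [0.5154, 0.0457, 0.2631]
ee_rot: [-0.0, -0.355, 0.935, -0.0]
contact_force: [0.4, 0.4, -3.3]
width: 0.0236
gripper_force: 32.6
```

Call:
{"method": "jog_arm", "body": {
  "deltas": [0,0,0,0,0,0.5,0,0,0,0,0,0,1,0,0,0,0,0,0,1.5,0,0,0,0,0,0,2,0,0,0,0,0,0,2,0]
}}

```text
clock: 11.85
position: [0.5154, 0.0457, 0.2651]
ee_rot: [-0.0, -0.355, 0.935, -0.0]
contact_force: [0.7, 1.0, -3.4]
width: 0.0238
gripper_force: 32.6
```

Call:
{"method": "jog_arm", "body": {
  "deltas": [0,0,0,0,0,0.5,0,0,0,0,0,0,1,0,0,0,0,0,0,1.5,0,0,0,0,0,0,1.5,0],
  "grip_force": 20
}}

```text
clock: 12.25
position: [0.5155, 0.0457, 0.2666]
ee_rot: [0.0, -0.355, 0.935, 0.0]
contact_force: [0.2, -0.2, -3.3]
width: 0.0231
gripper_force: 32.6
```

Call:
{"method": "jog_arm", "body": {
  "deltas": [0,0,0,0,0,0.5,0,0,0,0,0,0,1,0,0,0,0,0,0,1,0]
}}

```text
clock: 12.55
position: [0.5155, 0.0457, 0.2676]
ee_rot: [0.0, -0.355, 0.935, 0.0]
contact_force: [-0.7, -0.7, -3.5]
width: 0.0235
gripper_force: 32.6
```

Call:
{"method": "jog_arm", "body": {
  "deltas": [0,0,0,0,0,0.5,0,0,0,0,0,0,1,0,0,0,0,0,0,1,0]
}}

```text
clock: 12.85
position: [0.5155, 0.0457, 0.2686]
ee_rot: [0.0, -0.355, 0.935, -0.0]
contact_force: [-0.5, -0.1, -4.0]
width: 0.0237
gripper_force: 32.6
```

Call:
{"method": "jog_arm", "body": {
  "deltas": [0,0,0,0,0,0.5,0,0,0,0,0,0,1,0,0,0,0,0,0,1,0]
}}

```text
clock: 13.15
position: [0.5155, 0.0457, 0.2696]
ee_rot: [0.0, -0.355, 0.935, -0.0]
contact_force: [0.9, -0.7, -3.9]
width: 0.0239
gripper_force: 32.6
```

Call:
{"method": "jog_arm", "body": {
  "deltas": [0,0,0,0,0,0.5,0,0,0,0,0,0,1,0,0,0,0,0,0,1,0]
}}

```text
clock: 13.45
position: [0.5155, 0.0457, 0.2706]
ee_rot: [0.0, -0.355, 0.935, 0.0]
contact_force: [0.3, 0.2, -4.3]
width: 0.0235
gripper_force: 32.6
```

Call:
{"method": "jog_arm", "body": {
  "deltas": [0,0,0,0,0,0.5,0,0,0,0,0,0,1,0,0,0,0,0,0,1,0]
}}

```text
clock: 13.75
position: [0.5154, 0.0458, 0.271]
ee_rot: [-0.0, -0.355, 0.935, 0.0]
contact_force: [1.6, -0.1, -7.0]
width: 0.0238
gripper_force: 32.1
```

Call:
{"method": "jog_arm", "body": {
  "deltas": [0,0,0,0,0,0.3,0,0,0,0,0,0,0.6,0,0,0,0,0,0,0.6,0]
}}

```text
clock: 14.05
position: [0.5154, 0.0459, 0.2711]
ee_rot: [-0.0, -0.355, 0.935, 0.0]
contact_force: [3.4, 1.7, -14.1]
width: 0.023
gripper_force: 31.2
```

Roof felt at TCP z ≈ 0.2709 (14 N). I'll back off about 1.2 mm and turn back.

Call:
{"method": "jog_arm", "body": {
  "deltas": [0,0,0,0,0,-1,0,0,0,0,0,0,-2,0,0,0,0,0,0,-2.5,0,0,0,0,0,0,-2.5,0,0,0,-2,0,0,-2.5,0,0,0,-4,0,0,-2.5,0,0,0,-6,0,0,-2.5,0,0,0,-8,0,0,-2.5,0,0,0,-10,0,0,-2.5,0,0,0,-12,0,0,-2.5,0,0,0,-12,0,0,-2.5,0]
}}

```text
clock: 15.15
position: [0.5155, 0.0456, 0.2702]
ee_rot: [0.0, -0.256, 0.967, -0.0]
contact_force: [0.2, -0.8, -3.7]
width: 0.0236
gripper_force: 32.6
```

Call:
{"method": "jog_arm", "body": {
  "deltas": [0,0,-2,0,0,-0.3,0,0,0,-4,0,0,-0.5,0,0,0,-6,0,0,-0.5,0,0,0,-8,0,0,-0.5,0,0,0,-10,0,0,-0.5,0,0,0,-12,0,0,-0.5,0,0,0,-14,0,0,-0.5,0,0,0,-16,0,0,-0.5,0,0,0,-16,0,0,-0.5,0]
}}

```text
clock: 16.05
position: [0.5155, 0.0457, 0.2695]
ee_rot: [0.0, -0.119, 0.993, -0.0]
contact_force: [0.5, -0.1, -3.5]
width: 0.0232
gripper_force: 32.6
```

Call:
{"method": "jog_arm", "body": {
  "deltas": [0,0,-2,0,0,0,0,0,0,-4,0,0,0,0,0,0,-6,0,0,0,0,0,0,-8,0,0,0,0,0,0,-10,0,0,0,0,0,0,-12,0,0,0,0,0,0,-14,0,0,0,0,0,0,-16,0,0,0,0,0,0,-18,0,0,0,0,0,0,-20,0,0,0,0,0,0,-22,0,0,0,0,0,0,-22,0,0,0,0,0,0,-22,0,0,0,0]
}}

```text
clock: 17.35
position: [0.5155, 0.0457, 0.2693]
ee_rot: [0.0, 0.072, 0.997, 0.0]
contact_force: [-0.3, 0.2, -4.1]
width: 0.0239
gripper_force: 32.6
```

Back at the original angle with no resistance. Next I'll lower until the weight leaves the gripper.

Call:
{"method": "jog_arm", "body": {
  "deltas": [0,0,0,0,0,-0.3,0,0,0,0,0,0,-0.6,0,0,0,0,0,0,-0.9,0,0,0,0,0,0,-1.2,0,0,0,0,0,0,-1.2,0]
}}

```text
clock: 17.85
position: [0.5155, 0.0457, 0.2681]
ee_rot: [0.0, 0.073, 0.997, 0.0]
contact_force: [-0.6, 0.0, -2.2]
width: 0.0233
gripper_force: 32.8
```

Call:
{"method": "jog_arm", "body": {
  "deltas": [0,0,0,0,0,-0.3,0,0,0,0,0,0,-0.6,0,0,0,0,0,0,-0.6,0]
}}

```text
clock: 18.15
position: [0.5155, 0.0457, 0.268]
ee_rot: [0.0, 0.073, 0.997, 0.0]
contact_force: [-1.1, 0.8, 1.4]
width: 0.0235
gripper_force: 33.4
```

Floor found at 0.268, 2.9 mm below the roof as expected. Releasing.

Call:
{"method": "jog_arm", "body": {
  "deltas": [0,0,0,0,0,-0.1,0.29,0,0,0,0,0,-0.1,0.31,0,0,0,0,0,-0.1,0.34,0,0,0,0,0,-0.1,0.4,0,0,0,0,0,-0.1,0.5,0,0,0,0,0,-0.1,0.7,0,0,0,0,0,-0.1,1,0,0,0,0,0,-0.1,1,0,0,0,0,0,-0.1,1,0,0,0,0,0,-0.1,1,0,0,0,0,0,-0.1,1]
}}

```text
clock: 19.25
position: [0.5154, 0.0457, 0.2672]
ee_rot: [0.0, 0.073, 0.997, 0.0]
contact_force: [-0.4, 0.4, -0.0]
width: 0.0855
gripper_force: 0.0
```

Call:
{"method": "jog_arm", "body": {
  "deltas": [0,0,0,0,0,5,1,0,0,0,0,0,20,1,0,0,0,0,0,40,1,0,0,0,0,0,60,1,0,0,0,0,0,80,1,0,0,0,-20,0,90,1,0,0,0,-50,0,90,1,0,0,0,-80,0,90,1,0,0,0,-110,0,90,1,0,0,0,-110,0,90,1]
}}

```text
clock: 20.25
position: [0.402, 0.046, 0.3583]
ee_rot: [-0.0, 0.073, 0.997, 0.0]
contact_force: [-0.0, 1.1, 0.6]
width: 0.0858
gripper_force: 0.0
```

```bash
python3 - <<'E'
from h import *
for n,b in(("top",(270,190,370,290)),("side",(250,110,350,240))):
    im=imaging.get_image(n);cv2.imwrite(f"pics/{n}2.png",im)
    try: print(n,red(n,im,b,.283))
    except Exception as e: print(n,e)
print(manip.get_state()["contact_force"])
E
```

```text
top ((511.3120422363281, 46.35926055908203), (22.370920181274414, 78.05481719970703), 81.43272399902344)
side ((510.8203430175781, 46.037925720214844), (22.50062370300293, 81.3321304321289), 81.65951538085938)
[0.11578814 0.30727005 0.43755684]
```

View pics/side2.png

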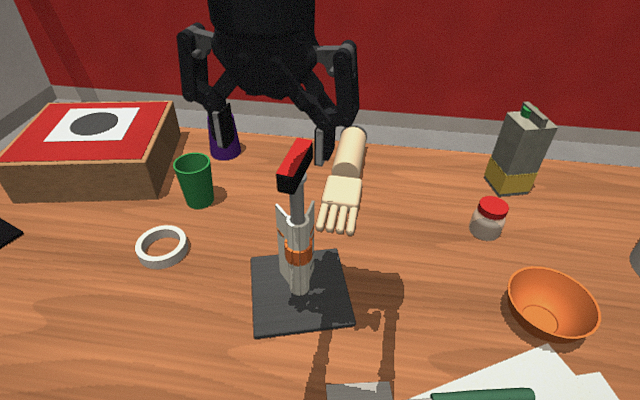

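The side view shows the bar standing raised at about (295, 165) and the gripper clear of it. Both views agree on its height of 283 mm and its yaw of -8.5°. The tilt is about 1.5°. Handing in.

```bash
python3 -c "
from rig import manip
print(manip.sign_off())"
```

```text
the job is handed in; nothing more can be done
None
```

The job is handed in at about 20 s on the robot's clock: the limb rest is raised about 63 mm with its peg resting on the orange catch's floor, the bar is let go, and the highest wrist force I read was about 15 N; no verdict was returned.

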